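Push the riser tube into the push-in fitting and tug-test it

TASK

Connect the washing machine's riser: lift the short steel tube with the brass head out of its holder and push it straight down into the narrow push-in fitting (not the wide waste socket), past the grip, until it presses firmly on the stop inside. Then give it a firm upward tug to check that the grip holds, and let go, leaving it standing in the fitting. Do not force it: more than 25 N would damage the fitting; leave the powder tub, the scoop and the spanner alone.

Things in the scene. Friction and masses are not known exactly. Their poses are not given: they have to be found in the camera images.
- tube: The riser tube, loose, 100 mm tall, 0.15 to 0.3 kg, upright, z up along its axis, origin at the centre of its lower end. From there up: foot (13 mm diameter widening to 18 mm over 5 mm, then 18 mm up to height 10 mm, where it has a flat shoulder), waisted 12.6 mm neck to 40 mm, 18 mm steel tube to 70 mm, brass head.
- tube_head (a point): The middle of the tube's knurled round brass head, 28 mm diameter, 30 mm tall; 85 mm above the tube's lower end, on its axis. Grip here from above, at any yaw, with 40 N or more so that it does not slip.
- holder: Fixed grey holder block, 75 x 115 x 50 mm high, origin at the centre of its underside. The tube stands in the hole at y = +24 mm of its frame, on the hole's floor 8 mm above the underside; the wider 29 mm hole at y = -26 mm is empty.
- fitting: The narrow push-in fitting: fixed upright white plastic body, 52 mm diameter on an 80 mm round foot, with a ribbed 48 mm collar at the top, 75 mm high; origin at the centre of its underside, z up along the bore. More than 25 N between tube and fitting damages it.
- fitting_mouth (a point): Centre of the fitting's mouth, 75 mm above its underside. A 29 mm funnel narrows to the 20 mm bore, 6 mm down; the bore runs straight down. In it the stop, a springy rubber washer (about 8 N per mm, up to 2 mm), waits 31 to 46 mm below the mouth, different each time and unseen: feel for it. Press home to 10 to 14 N (under 7 N is too little) and keep still for half a second.
- fitting_grip (a point): The unseen underside of four sprung jaws in the bore, on its axis, 18 mm below the mouth. The tube meets them at 16 mm depth of its foot and pushes through with 8 to 15 N; at 28 mm they snap over its shoulder. Tugged up, a gripped tube is caught there; the grip yields 5 N per mm, up to 3 mm. Keep still at about 10 N upward (under 5 N is too little) for half a second.
- waste: The wide waste socket, fixed, white, 68 mm outer diameter, 56 mm bore, 62 mm high, on an 88 mm foot; origin at the centre of its underside. Not for this tube.
- powder_tub: Bystander: white tub with a lid, 93 x 118 x 114 mm, origin under its centre; leave it.
- scoop: Bystander: small grey cup, 64 mm across, 55 mm high, origin under its centre; leave it.
- spanner: Bystander: flat steel spanner 180 mm long, 8 mm thick, lying along its x, origin under its centre; leave it.
There are look-alikes about, which are no part of the job. There is more than one size of the tube; the job needs the middle-sized. What is shaped like the fitting but pink is not meant.

How it is judged:
On the way, in this order (a step that is already met when the one before it is completed fails the run):
1. the tube is pushed past the grip and pressed home on the stop with at least 7 N, standing still (z of tube in the frame of fitting below 0.045 m and contact force between tube and fitting above 7 N and linear speed of tube below 0.005 m/s and horizontal distance between tube and fitting below 0.003 m and angle between tube's own z axis and vertical below 0.07 rad), for 0.2 s.
2. the tube is tugged upward against the grip with at least 5 N and holds (z of tube in the frame of fitting between 0.0445 and 0.051 m and contact force between tube and fitting above 5 N and linear speed of tube below 0.005 m/s and horizontal distance between tube and fitting below 0.003 m and angle between tube's own z axis and vertical below 0.07 rad), for 0.2 s.
At the end, for the whole second after the job is handed in: The tube stands released and at rest in the push-in fitting, held by the grip: its lower end 24 to 49 mm below the mouth, on the bore's axis within 3 mm and upright within 4 degrees (z of tube in the frame of fitting between 0.026 and 0.051 m and horizontal distance between tube and fitting below 0.003 m and angle between tube's own z axis and vertical below 0.07 rad and linear speed of tube below 0.01 m/s and contact force between the fingers and tube below 0.1 N); the robot touches nothing.
It fails at once if more than 25 N between the tube and the fitting (contact force between tube and fitting above 25 N).
It fails at once if the robot itself presses on the fitting with more than 25 N (contact force between the arm and fitting above 25 N).
It fails at once if the powder tub is moved by more than 20 mm (distance of powder_tub from where it was at the start of the episode above 0.02 m).
It fails at once if the scoop is moved by more than 20 mm (distance of scoop from where it was at the start of the episode above 0.02 m).
It fails at once if the spanner is moved by more than 20 mm (distance of spanner from where it was at the start of the episode above 0.02 m).
It also fails if it takes over 61 s, if anything falls off the work surface, if the arm or the gripper's body presses on something with over 40 N, if the wrist force passes 120 N, or if a joint passes its speed limit or range.

ROBOT

A 7-joint arm with a two-finger parallel gripper is mounted at the origin on the work surface. World frame = base frame: x ahead of the robot, y to its left, z up, the work surface at z = 0. Lengths are in m, angles in rad, forces in N, time in s.
With the tool pointing down it reaches from about 0.425 to 0.875 m from the base axis. Payload 4.7 kg.
Tool frame: the origin (TCP) lies midway between the tips of the shut fingers; the grasp point (between the pads) lies 19 mm behind it; z points along the fingers, y is the line along which they close (so a half turn about z gives the same grasp; the last joint's range is limited). The gripper opens to 87 mm and grips with 3 to 60 N. Pads are 19 mm wide; open, the fingers measure 117 mm over their backs; the gripper's body (75 mm by 190 mm) begins 51 mm behind the grasp point.
Start: joints at [-1.207, 0.321, -0.07, 1.45, 0.023, 1.371, -0.057], TCP at [0.223, 0.611, 0.223] pointing down, gripper open.
Joint ranges: [-2.86, 2.86], [-0.3, 2.09], [-1.38, 1.24], [0.06, 2.45], [-1.56, 4.7], [0.09, 2.05], [-2.69, 2.69]. Speed limits (rad/s): [2.57, 2.57, 3.14, 3.14, 3.14, 3.14, 3.14].

INTERFACE

Orientations are given as a rotation vector (axis times angle).
In Python, from bench import ctrl gives the robot as it stands. The module is installed in compiled form; this text tells all that it offers.
- The arm moves only by the shell command python3 -m handwheel 'ROWS' [FORCE]. ROWS is JSON, a list of rows, each a list of 7 numbers: the finger opening in m, from 0 to 0.087, then the shift along the tool's x, y, z in m, then the turn, a rotation vector about the tool's x, y, z in degrees. A call has 1 to 12 rows; each row shifts and turns the commanded pose from where the row before left it, along the tool's axes as they then stand; what a row does not reach is not made up. A row lasts 1/8 s, in which the tool goes at most 62.5 mm and 10.7 degrees, less where a joint would pass 70% of its speed; a pose out of reach is approached as far as the arm can. A call is refused whole if a number of a shift passes 0.0625 or a number of a turn 10.7, either way. A call with a gripper value outside its range is refused whole. The fingers move at their own pace and stop on an object; FORCE is the grip in N (left out, the last holds). Time passes only in rows, so rows that do not move let the fingers close. It gives the time, the measured TCP pose, the force, the opening and the grip force at its end, in the units of the state.
- ctrl.get_state(): the state, without advancing time (a new reading comes with each control period).
- ctrl.get_image(name): name is "scene" or "side" or "wrist"; returns (picture, depth): 400x640x3 uint8, blue, green, red; 400x640 float32, m along the optical axis (not along the pixel's ray), 0 where there is no reading.
- ctrl.camera_info(name): a dict with "intrinsics" (3x3 intrinsics, pixels), "R" (3x3) and "t" (3): a world point X has camera coordinates R X + t. Camera axes: x right, y down, z forward; pixel columns grow to the right and rows downward; lengths in m; the calibration is good to about 2 mm. A picture is of the moment at which its call begins: read the wrist's pose just before it. camera_info takes no time and is no camera call; for the wrist camera it gives the pose at the moment of the call.
- ctrl.close_job(): hands the job in; it is judged then, once.
The state is a dict: "time": time; "joint_positions": joint angles; "qd": joint speeds; "joint_torque": joint torques, N m; "position": TCP position; "tool_rot": TCP orientation; "ft_force": force on the tool from outside, world axes, zero at the start; "torque": the same for the moment, N m; "grip_width": opening from 0.0 (shut) to 1.0 (fully open); "grip_force": force on a finger pad.
Only numpy, scipy, OpenCV 4.12 (cv2) and the standard library are available. Lean on these libraries where they do the work, as an engineer would, in place of code of your own. Each camera call takes 0.05 s, during which the arm holds its last target. There are 200 camera calls.

## Working session

There is one attempt and no reset: what is moved stays moved. The work goes in short steps, Python scripts to look and compute and a shell command to move; the robot and the scene stay as the last step left them, time stands still between calls to the robot, and variables do not carry over. Pictures are saved under pics/ and viewed, at most 10 in all, crops included, and the job is handed in when it is done.

```bash
mkdir -p pics; python3 - <<'E'
from bench import ctrl
import cv2,numpy as np
for n in("scene","side"):
    im,d=ctrl.get_image(n); cv2.imwrite(f"pics/{n}.png",im); np.savez(f"{n}.npz",im=im,d=d,**ctrl.camera_info(n))
    c=ctrl.camera_info(n); print(n,-np.array(c["R"]).T@c["t"],np.array(c["R"])[2])
s=ctrl.get_state(); print(s["time"],s["position"],s["tool_rot"],s["ft_force"],s["grip_width"])
E
```

```text
scene [1.23899848 0.29048396 0.93761994] [-0.57010054 -0.27865178 -0.7728768 ]
side [ 0.1239879  -0.51466538  0.58085379] [ 0.53949033  0.59774246 -0.59300433]
0.1 [0.22266268 0.61016511 0.22159198] [-5.46547651e-01 -3.09352288e+00  2.60814813e-03] [-0.51634619 -0.34806889  0.19722333] 1.0016630991662527
```

View pics/scene.png

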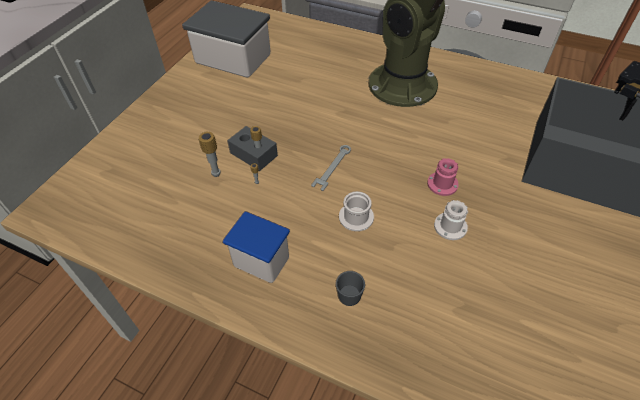

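View pics/side.png

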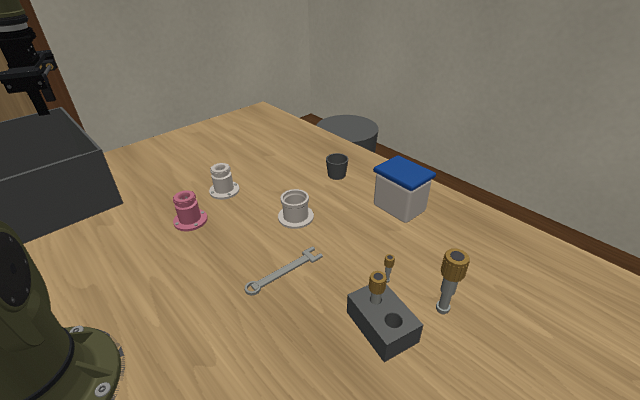

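Tube candidates in the scene image are the big one at (208,140), the one in the holder at (256,132) and the small one at (254,170). I choose the one in the holder because it is the middle size. Fitting candidates are the white narrow one at (454,215), the pink one at (444,175) and the wide waste socket at (356,210). I choose the white narrow one.

```bash
cat >h.py <<'E'
import numpy as np,cv2
from scipy.optimize import least_squares
def cloud(im,d,K,R,t):
    v,u=np.mgrid[:d.shape[0],:d.shape[1]]
    p=np.stack([u,v,np.ones_like(u)],-1)@np.linalg.inv(K).T*d[...,None]
    w=(p-t)@R; w[d==0]=np.nan; return w
def ray(u,v,K,R,t,z):
    o=-R.T@t; g=R.T@np.linalg.inv(K)@np.array([u,v,1.]); return o+g*(z-o[2])/g[2]
def circ(P,r):
    f=lambda c:np.hypot(P[:,0]-c[0],P[:,1]-c[1])-r
    s=least_squares(f,np.median(P[:,:2],0),loss='soft_l1',f_scale=.001); return s.x,np.std(s.fun)
E
python3 - <<'E'
from h import *
B={"scene":dict(t=(240,120,272,150),big=(195,125,225,180),sm=(246,160,264,188),f=(430,195,475,240),w=(335,185,378,230),h=(222,120,282,172)),
"side":dict(t=(365,265,390,297),big=(430,245,472,315),sm=(380,250,398,285),f=(205,160,242,198),w=(275,185,318,228),h=(340,265,425,362))}
crops=[]
for n in B:
    D=np.load(n+".npz"); a=[D[k] for k in("im","d","intrinsics","R","t")]; W=cloud(*a)
    for k,(x0,y0,x1,y1) in B[n].items():
        P=W[y0:y1,x0:x1].reshape(-1,3); C=a[0][y0:y1,x0:x1].reshape(-1,3).astype(int)
        br=(C[:,2]-C[:,0]>35)
        if k in("t","big","sm"):
            Q=P[(P[:,2]>.03)&br]; print(n,k,len(Q),"zmax",np.percentile(Q[:,2],[1,50,97]),"mean",Q.mean(0))
            if k=="t": print("  circ",circ(Q[(Q[:,2]>.08)&(Q[:,2]<.104)],.014))
        elif k in "fw":
            h=.075 if k=="f" else .062
            Q=P[P[:,2]>.02]; print(n,k,len(Q),np.nanpercentile(Q[:,2],[50,97,99.5]))
            Q=Q[(abs(Q[:,2]-h)<.003)]; print("  top",len(Q),Q.min(0),Q.max(0),(Q.min(0)+Q.max(0))/2)
        else:
            Q=P[abs(P[:,2]-.05)<.003]; print(n,k,cv2.minAreaRect(Q[:,:2].astype(np.float32)*1000))
    for k in("t","f"):
        x0,y0,x1,y1=B[n][k]; crops.append(cv2.resize(a[0][max(0,y0-20):y1+20,x0-20:x1+20],(300,280),interpolation=cv2.INTER_CUBIC))
cv2.imwrite("pics/crop.png",np.vstack([np.hstack(crops[:2]),np.hstack(crops[2:])]))
E
```

```text
scene t 122 zmax [0.07941991 0.10098157 0.11054442] mean [ 0.48620615 -0.25507514  0.09834997]
  circ (array([ 0.498393  , -0.24259153]), np.float64(0.0044891145865621025))
scene big 274 zmax [0.07286249 0.13019665 0.14378511] mean [ 0.59234557 -0.32960128  0.12657732]
scene sm 55 zmax [0.03922304 0.06374613 0.06989585] mean [ 0.56903773 -0.21775702  0.06116076]
scene f 606 [0.06412249 0.0778     0.07882815]
  top 203 [0.47068229 0.26158656 0.07206716] [0.52073843 0.31209338 0.07796693] [0.49571036 0.28683997 0.07501704]
scene w 629 [0.04935896 0.0641087  0.0662138 ]
  top 175 [0.52906329 0.03189191 0.05903855] [0.59808569 0.09811988 0.06472538] [0.56357449 0.0650059  0.06188196]
scene h ((499.3863220214844, -272.7293701171875), (149.3642120361328, 120.25682067871094), 76.85330200195312)
side t 304 zmax [0.04904427 0.10036753 0.10855044] mean [ 0.47595965 -0.26169411  0.09645284]
  circ (array([ 0.45816979, -0.27239529]), np.float64(0.004431915278284713))
side big 651 zmax [0.10019334 0.12996022 0.14163153] mean [ 0.57200565 -0.34095959  0.12663267]
side sm 163 zmax [0.04794539 0.06619544 0.10855583] mean [ 0.53137409 -0.23892476  0.07643197]
side f 498 [0.05511712 0.07507818 0.07571466]
  top 112 [0.46901415 0.2608644  0.07212617] [0.51307314 0.30769146 0.07638375] [0.49104364 0.28427793 0.07425496]
side w 695 [0.04636473 0.06214801 0.06296491]
  top 145 [0.52558073 0.02855866 0.05908365] [0.59186646 0.09698062 0.06354031] [0.55872359 0.06276964 0.06131198]
side h ((494.33087158203125, -276.40020751953125), (139.22955322265625, 114.54149627685547), 76.61957550048828)
```

View pics/crop.png

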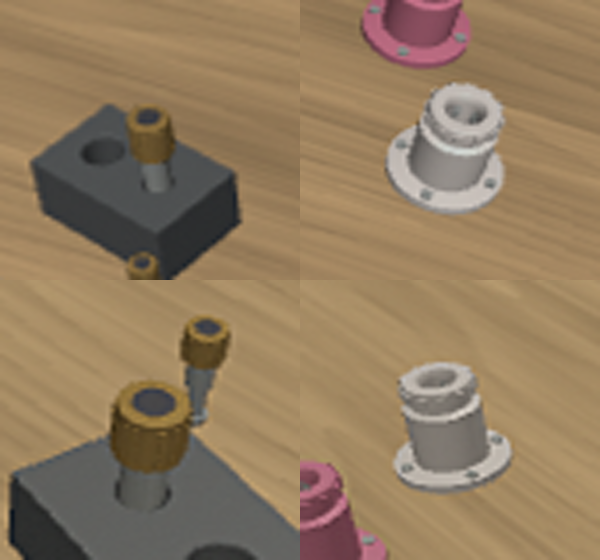

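The chosen tube is in the holder, with its head top at z ≈ 0.108 and xy ≈ (0.481,-0.258). The white fitting is at about (0.494,0.285). Next I rise and move over the fitting for a wrist view.

```bash
python3 -m handwheel '[[0.087,0,0,-0.04,0,0,0],[0.087,0,0,-0.03,0,0,0],[0.087,-0.045,-0.027,0,0,0,0],[0.087,-0.045,-0.027,0,0,0,0],[0.087,-0.045,-0.027,0,0,0,0],[0.087,-0.045,-0.027,0,0,0,0],[0.087,-0.045,-0.027,0,0,0,0],[0.087,-0.045,-0.027,0,0,0,0],[0.087,-0.045,-0.027,0,0,0,0],[0.087,-0.045,-0.027,0,0,0,0],[0.087,0,0,0,0,0,0],[0.087,0,0,0,0,0,0]]' 40
cat >>h.py <<'E'
from scipy.spatial.transform import Rotation as Ro
def wrist(ctrl,name):
    s=ctrl.get_state(); c=ctrl.camera_info("wrist"); im,d=ctrl.get_image("wrist")
    cv2.imwrite(f"pics/{name}.png",im)
    np.savez(name+".npz",im=im,d=d,**c)
    R=np.array(c["R"]);t=np.array(c["t"]);T=Ro.from_rotvec(s["tool_rot"]).as_matrix()
    print(s["time"],"tcp",s["position"],"Tx",T[:,0],"Ty",T[:,1],"Tz",T[:,2],"cam",-R.T@t,R[2],"ft",s["ft_force"])
    return im,d,np.array(c["intrinsics"]),R,t
E
python3 - <<'E'
from h import *
from bench import ctrl
wrist(ctrl,"w1"); print(ctrl.get_state()["joint_positions"])
E
```

```text
time: 1.6
position: [0.4864, 0.2848, 0.2922]
tool_rot: [-0.546, -3.093, -0.0]
ft_force: [-0.3, 0.2, -0.2]
grip_width: 1.0
grip_force: 0.0
1.6 tcp [0.48644342 0.28477106 0.29215851] Tx [-0.93947044  0.34262816  0.00111345] Ty [ 3.42628281e-01  9.39471049e-01 -9.01669073e-05] Tz [-1.07694853e-03  2.96790596e-04 -9.99999376e-01] cam [0.41579242 0.30967987 0.45353371] [ 0.2563291  -0.09310532 -0.962095  ] ft [-0.31241795  0.17729856 -0.20991864]
[-0.76527785  0.10991474  0.20556673  1.56828597 -0.02336278  1.46635587
  0.66441154]
```

View pics/w1.png

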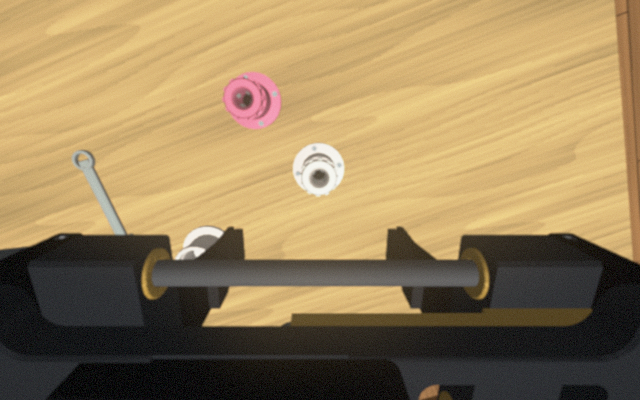

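The wrist view shows the white fitting mouth at (319,177), the pink one at (245,97), and the waste socket partly hidden at (203,240). I'll fit the white collar.

```bash
cat >>h.py <<'E'
def ring(a,box,z,tol=.005):
    im,d,K,R,t=a; W=cloud(*a); m=(abs(W[...,2]-z)<tol); b=np.zeros_like(m); x0,y0,x1,y1=box; b[y0:y1,x0:x1]=1; m&=b
    cs,_=cv2.findContours(m.astype(np.uint8),cv2.RETR_EXTERNAL,cv2.CHAIN_APPROX_NONE)
    c=cv2.convexHull(max(cs,key=cv2.contourArea)); P=np.array([ray(u,v,K,R,t,z) for u,v in c[:,0]])
    f=lambda q:np.hypot(P[:,0]-q[0],P[:,1]-q[1])-q[2]
    s=least_squares(f,[*P.mean(0)[:2],.02],loss='soft_l1',f_scale=.001); return s.x,np.abs(s.fun).max(),m.sum()
E
python3 - <<'E'
from h import *
from bench import ctrl
for n,box in(("w1",(285,135,350,205)),("scene",(430,195,475,225)),("side",(205,155,242,185))):
    D=np.load(n+".npz"); a=[D[k] for k in("im","d","intrinsics","R","t")]
    print(n,ring(a,box,.075))
E
```

```text
w1 (array([0.49092454, 0.28694903, 0.02542419]), np.float64(0.0003271010959703287), np.int64(833))
scene (array([0.49643103, 0.28690519, 0.02587808]), np.float64(0.0013126470547279619), np.int64(249))
side (array([0.48902265, 0.28111156, 0.02566863]), np.float64(0.0016863054922343496), np.int64(145))
```

```bash
python3 -m handwheel '[[0.087,-0.018,-0.051,0,0,0,0],[0.087,-0.018,-0.051,0,0,0,0],[0.087,-0.018,-0.051,0,0,0,0],[0.087,-0.018,-0.051,0,0,0,0],[0.087,-0.018,-0.051,0,0,0,0],[0.087,-0.018,-0.051,0,0,0,0],[0.087,-0.018,-0.051,0,0,0,0],[0.087,-0.018,-0.051,0,0,0,0],[0.087,-0.018,-0.051,0,0,0,0],[0.087,-0.018,-0.051,0,0,0,0]]'
python3 -m handwheel '[[0.055,0,0,0,0,0,8.5],[0.055,0,0,0,0,0,8.5],[0.055,0,0,0,0,0,0],[0.055,0,0,0,0,0,0]]'
python3 - <<'E'
from h import *
from bench import ctrl
wrist(ctrl,"w2"); print(ctrl.get_state()["joint_positions"])
E
```

```text
time: 2.9
position: [0.4821, -0.256, 0.2927]
tool_rot: [0.54, 3.094, 0.002]
ft_force: [0.3, -0.4, -0.4]
grip_width: 0.998
grip_force: 0.0
time: 3.4
position: [0.4818, -0.2553, 0.2925]
tool_rot: [-0.991, -2.981, -0.0]
ft_force: [-0.1, 0.9, 0.2]
grip_width: 0.666
grip_force: 0.0
3.4 tcp [ 0.48177954 -0.2553337   0.29248362] Tx [-8.00934907e-01  5.98751416e-01  1.29988040e-04] Ty [5.98751429e-01 8.00934871e-01 2.41193842e-04] Tz [ 4.03032005e-05  2.71011092e-04 -9.99999962e-01] cam [ 0.42134785 -0.21121822  0.45379332] [ 0.21948456 -0.16326737 -0.96185773] ft [-0.08333765  0.91038162  0.23748424]
[-0.27903768  0.07225632  0.76542612  1.62692025 -0.05063278  1.46265452
  1.41848804]
```

View pics/w2.png

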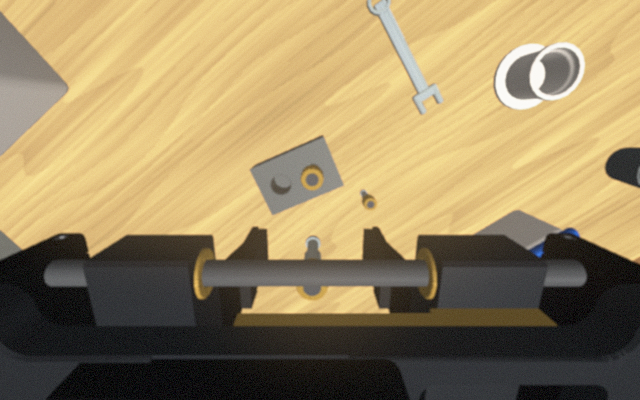

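The wrist view shows the tube head at (312,179) in the holder, the small tube at (368,200), and the big one at (312,270) beyond the fingers.

```bash
python3 - <<'E'
from h import *
D=np.load("w2.npz"); a=[D[k] for k in("im","d","intrinsics","R","t")]
print("mask",ring(a,(292,160,332,200),.108,.007))
im=a[0].astype(int); m=((im[...,2]-im[...,0])>40).astype(np.uint8); b=np.zeros_like(m); b[162:194,297:328]=m[162:194,297:328]
cs,_=cv2.findContours(b,0,cv2.CHAIN_APPROX_NONE); c=max(cs,key=cv2.contourArea); e=cv2.fitEllipse(c); print(e,ray(*e[0],*a[2:],.108))
T=np.array([[-.801,.5988],[.5988,.801]]); tcp=np.array([.48178,-.25533])
q=ring(a,(292,160,332,200),.108,.007)[0][:2]; print("tool dx,dy",T@(q-tcp))
E
```

```text
mask (array([ 0.47789947, -0.25855066,  0.01395935]), np.float64(0.0004302142897728081), np.int64(402))
((311.77667236328125, 177.81797790527344), (22.350374221801758, 24.80133819580078), 0.6153348088264465) [ 0.47772858 -0.25783336  0.108     ]
tool dx,dy [ 0.00117977 -0.00490341]
```

```bash
python3 -m handwheel '[[0.055,0.001,-0.005,0.04,0,0,0],[0.055,0,0,0.04,0,0,0],[0.055,0,0,0.04,0,0,0],[0.055,0,0,0.04,0,0,0],[0.055,0,0,0.03,0,0,0],[0.055,0,0,0.02,0,0,0],[0.055,0,0,0.008,0,0,0],[0.055,0,0,0,0,0,0]]'
python3 -m handwheel '[[0,0,0,0,0,0,0],[0,0,0,0,0,0,0],[0,0,0,0,0,0,0],[0,0,0,0,0,0,0],[0,0,0,0,0,0,0],[0,0,0,0,0,0,0]]' 50
```

```text
time: 4.45
position: [0.4776, -0.2597, 0.0746]
tool_rot: [-0.996, -2.979, 0.0]
ft_force: [-0.4, 0.8, -0.0]
grip_width: 0.633
grip_force: 0.0
time: 5.2
position: [0.478, -0.2597, 0.0749]
tool_rot: [0.997, 2.978, 0.001]
ft_force: [0.3, 1.3, 3.7]
grip_width: 0.307
grip_force: 49.9
```

```bash
python3 -m handwheel '[[0,0,0,-0.02,0,0,0],[0,0,0,-0.025,0,0,0],[0,0,0,-0.04,0,0,0],[0,0,0,-0.035,0,0,0],[0,0,0,0,0,0,0],[0,0,0,0,0,0,0]]'
python3 -m handwheel '[[0,0.03,0.042,0,0,0,0],[0,0.03,0.042,0,0,0,0],[0,0.03,0.042,0,0,0,0],[0,0.03,0.042,0,0,0,0],[0,0.03,0.042,0,0,0,0],[0,0.03,0.042,0,0,0,0],[0,0.03,0.042,0,0,0,0],[0,0.03,0.042,0,0,0,0],[0,0.03,0.042,0,0,0,0],[0,0.03,0.042,0,0,0,0],[0,0.017,0.026,0,0,0,0],[0,0,0,0,0,0,0]]'
python3 - <<'E'
from h import *
from bench import ctrl
wrist(ctrl,"w3")
im,d=ctrl.get_image("side"); cv2.imwrite("pics/s3.png",im)
im2,d=ctrl.get_image("scene")
c=lambda i,b:cv2.resize(i[b[1]:b[3],b[0]:b[2]],(400,400),interpolation=cv2.INTER_CUBIC)
cv2.imwrite("pics/c3.png",np.hstack([c(im,(160,70,290,200)),c(im2,(390,130,510,250))]))
E
```

```text
time: 5.95
position: [0.4764, -0.2593, 0.1928]
tool_rot: [-0.997, -2.976, -0.0]
ft_force: [0.8, -0.0, -2.6]
grip_width: 0.307
grip_force: 49.9
time: 7.45
position: [0.4908, 0.2898, 0.1914]
tool_rot: [-0.989, -2.978, 0.005]
ft_force: [-0.1, -0.9, -2.7]
grip_width: 0.308
grip_force: 49.9
7.45 tcp [0.4908493  0.28981524 0.19137891] Tx [-0.80138731  0.59814204  0.0021144 ] Ty [ 0.59813058  0.80138714 -0.00429649] Tz [-0.00426437 -0.00217846 -0.99998853] cam [0.43109853 0.33428698 0.352842  ] [ 0.21547216 -0.16545821 -0.96239043] ft [-0.11987329 -0.92037224 -2.66152534]
```

View pics/c3.png

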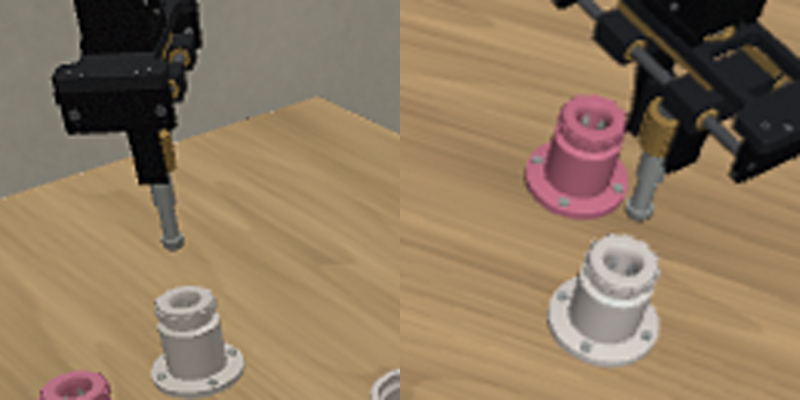

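View pics/w3.png

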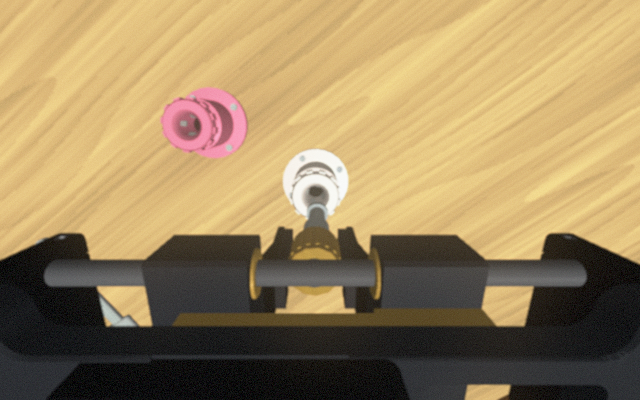

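The tube is held upright above the white fitting, with its foot at wrist pixel (318,208) and the mouth at (316,190). I'll measure the foot-to-mouth offset from all three views.

```bash
python3 - <<'E'
from h import *
D={n:[np.load(n+".npz")[k] for k in("im","d","intrinsics","R","t")] for n in("scene","side","w3")}
zf=.1915-.0669
for n,f,m in(("side",(216.2,149),(220.8,167.5)),("scene",(462,194.5),(456,207.4))):
    F=ray(*f,*D[n][2:],zf); M=ray(*m,*D[n][2:],.075); print(n,F,M,F-M)
print("w3 fit",ring(D["w3"],(280,145,352,204),.075))
a=D["w3"]; W=cloud(*a)
m=np.zeros(W.shape[:2],bool); m[195:230,300:340]=1; m&=(W[...,2]>zf)&(W[...,2]<zf+.045)
Q=W[m]; 
for z in(.122,.126,.13,.135,.14,.15,.16):
    s=Q[abs(Q[:,2]-z)<.0025]
    if len(s): print(z,len(s),s[:,:2].mean(0),(s[:,:2].min(0)+s[:,:2].max(0))/2)
# head position from pixel width
E
```

```text
side [0.49415137 0.29090815 0.1246    ] [0.49208284 0.28117206 0.075     ] [0.00206853 0.00973609 0.0496    ]
scene [0.49402962 0.28929587 0.1246    ] [0.49321529 0.28613326 0.075     ] [0.00081433 0.00316261 0.0496    ]
w3 fit (array([0.49087067, 0.28783467, 0.0252257 ]), np.float64(0.0004007458973346138), np.int64(985))
0.126 3 [0.48642475 0.29505644] [0.48626674 0.29416366]
0.13 35 [0.48617247 0.29242191] [0.49006803 0.29102187]
0.135 140 [0.48856054 0.2922999 ] [0.49115494 0.28970595]
0.14 32 [0.48763519 0.29274058] [0.48953824 0.29131718]
0.15 29 [0.48736942 0.29255905] [0.48910683 0.29141834]
```

```bash
python3 -m handwheel '[[0,-0.001,-0.003,0,0,0,0],[0,0,0,0.02,0,0,0],[0,0,0,0.015,0,0,0],[0,0,0,0.009,0,0,0],[0,0,0,0,0,0,0],[0,0,0,0,0,0,0]]'
python3 - <<'E'
from h import *
from bench import ctrl
i1,_=ctrl.get_image("side");i2,_=ctrl.get_image("scene"); a=wrist(ctrl,"w4")
c=lambda i,b:cv2.resize(i[b[1]:b[3],b[0]:b[2]],(264,400),interpolation=cv2.INTER_CUBIC)
cv2.imwrite("pics/c4.png",np.hstack([c(i1,(200,125,246,195)),c(i2,(430,165,480,240)),c(a[0],(290,140,345,223))]))
E
```

```text
time: 8.35
position: [0.4925, 0.2843, 0.1512]
tool_rot: [0.998, 2.978, 0.001]
ft_force: [-0.1, 0.4, -1.8]
grip_width: 0.308
grip_force: 49.9
8.45 tcp [0.49253127 0.28442228 0.15129613] Tx [-7.98225400e-01  6.02358781e-01 -3.30940809e-04] Ty [0.60235795 0.79822502 0.00130788] Tz [ 1.05197809e-03  8.44638009e-04 -9.99999090e-01] cam [0.43214602 0.32871027 0.31255896] [ 0.21974601 -0.16376717 -0.96171306] ft [ 0.01667655  0.0125136  -2.34517405]
```

View pics/c4.png

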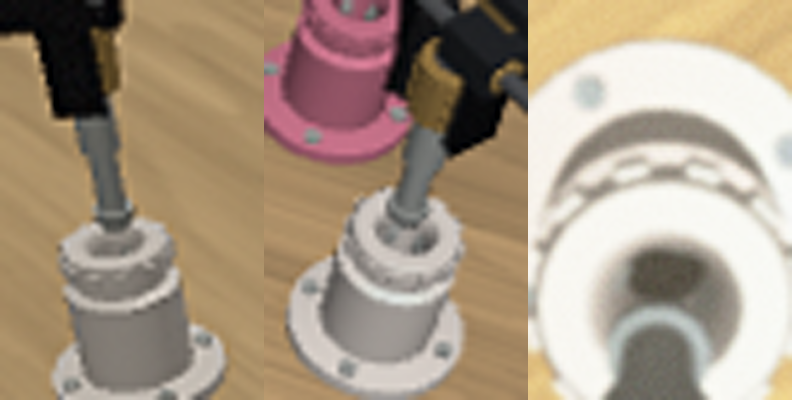

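The foot is just above the mouth, slightly off-centre in all views. In the wrist view the foot's upper edge is at about (317.5,203) and the mouth centre at about (318.5,200). I'll work out the correction.

```bash
python3 - <<'E'
from h import *
from bench import ctrl
a=[np.load("w4.npz")[k] for k in("im","d","intrinsics","R","t")]
Tx=np.array([-.798,.602]);Ty=np.array([.602,.798]); zb=.1513-.0669
c=ring(a,(285,140,350,226),.075); print("fit",c)
for z in(zb+.005,zb+.010):
    f=ray(317.5,203.3,*a[2:],z)[:2]-.009*Tx; e=c[0][:2]-f; print(z,"foot",f,"corr tool",e@Tx,e@Ty)
# mouth circle: 29 mm funnel edge, from crop rows
s=ctrl.get_state(); print(s["position"],s["ft_force"])
D=[np.load("w2.npz")[k] for k in("im","d","intrinsics","R","t")]
E
```

```text
fit (array([0.49075802, 0.2878244 , 0.02524223]), np.float64(0.0017470459164765466), np.int64(1588))
0.0894 foot [0.49531568 0.28415576] corr tool 0.005845527913268149 0.00018386390701277886
0.09439999999999998 foot [0.49406124 0.28503264] corr tool 0.00431661039055003 0.00023928720911772035
[0.49248804 0.28435271 0.15120689] [ 0.43433948  0.73073102 -2.30147285]
```

```bash
python3 -m handwheel '[[0,0.0035,0.0003,0,0,0,0],[0,0,0,0.005,0,0,0],[0,0,0,0.005,0,0,0],[0,0,0,0.004,0,0,0],[0,0,0,0,0,0,0],[0,0,0,0,0,0,0]]'
python3 -m handwheel '[[0,0,0,0.001,0,0,0],[0,0,0,0.001,0,0,0],[0,0,0,0.001,0,0,0],[0,0,0,0,0,0,0],[0,0,0,0,0,0,0]]'
```

```text
time: 9.25
position: [0.4896, 0.2865, 0.1366]
tool_rot: [0.998, 2.979, 0.0]
ft_force: [-0.3, 0.2, -2.1]
grip_width: 0.309
grip_force: 49.9
time: 9.88
position: [0.4895, 0.2865, 0.1336]
tool_rot: [0.998, 2.979, 0.0]
ft_force: [-0.5, 0.4, -2.8]
grip_width: 0.307
grip_force: 49.9
```

```bash
python3 -m handwheel '[[0,0,0,0.001,0,0,0],[0,0,0,0.001,0,0,0],[0,0,0,0.001,0,0,0],[0,0,0,0,0,0,0],[0,0,0,0,0,0,0]]'
python3 -m handwheel '[[0,0,0,0.001,0,0,0],[0,0,0,0.001,0,0,0],[0,0,0,0.001,0,0,0],[0,0,0,0,0,0,0],[0,0,0,0,0,0,0]]'
```

```text
time: 10.5
position: [0.4897, 0.2866, 0.1307]
tool_rot: [0.998, 2.979, 0.001]
ft_force: [1.1, 0.7, -3.3]
grip_width: 0.309
grip_force: 49.9
time: 11.12
position: [0.4898, 0.2867, 0.1277]
tool_rot: [0.998, 2.978, 0.001]
ft_force: [1.0, 2.0, -1.6]
grip_width: 0.307
grip_force: 50.0
```

```bash
python3 -m handwheel '[[0,0,0.0006,0.001,0,0,0],[0,0,0,0.001,0,0,0],[0,0,0,0,0,0,0]]'
python3 -m handwheel '[[0,0,0,0.001,0,0,0],[0,0,0,0.001,0,0,0],[0,0,0,0,0,0,0],[0,0,0,0,0,0,0]]'
```

```text
time: 11.5
position: [0.4902, 0.287, 0.1258]
tool_rot: [0.998, 2.978, 0.001]
ft_force: [1.8, 0.9, 0.2]
grip_width: 0.314
grip_force: 50.0
time: 12.0
position: [0.4903, 0.2871, 0.1244]
tool_rot: [0.998, 2.978, 0.002]
ft_force: [1.2, -1.1, 6.3]
grip_width: 0.306
grip_force: 49.9
```

```bash
python3 -m handwheel '[[0,0,0,0.001,0,0,0],[0,0,0,0.001,0,0,0],[0,0,0,0,0,0,0]]'
python3 -m handwheel '[[0,0,0,0.001,0,0,0],[0,0,0,0.001,0,0,0],[0,0,0,0,0,0,0]]'
python3 -m handwheel '[[0,0,0,0.001,0,0,0],[0,0,0,0.001,0,0,0],[0,0,0,0,0,0,0]]'
```

```text
time: 12.38
position: [0.4905, 0.2872, 0.1227]
tool_rot: [0.998, 2.978, 0.002]
ft_force: [1.2, -0.0, 7.0]
grip_width: 0.307
grip_force: 49.9
time: 12.75
position: [0.4899, 0.287, 0.1196]
tool_rot: [0.998, 2.979, 0.001]
ft_force: [2.2, 1.2, 3.3]
grip_width: 0.311
grip_force: 49.9
time: 13.12
position: [0.4898, 0.287, 0.1172]
tool_rot: [-0.998, -2.979, 0.0]
ft_force: [1.8, 0.3, 0.1]
grip_width: 0.307
grip_force: 49.9
```

```bash
python3 -m handwheel '[[0,0,0,0.001,0,0,0],[0,0,0,0.001,0,0,0],[0,0,0,0,0,0,0]]'
python3 -m handwheel '[[0,0,0,0.001,0,0,0],[0,0,0,0.001,0,0,0],[0,0,0,0,0,0,0]]'
python3 -m handwheel '[[0,0,0,0.001,0,0,0],[0,0,0,0,0,0,0]]'
python3 -m handwheel '[[0,0,0,0.001,0,0,0],[0,0,0,0,0,0,0]]'
```

```text
time: 13.5
position: [0.4898, 0.2869, 0.1153]
tool_rot: [-0.998, -2.979, 0.0]
ft_force: [2.2, 1.1, 0.4]
grip_width: 0.313
grip_force: 50.0
time: 13.88
position: [0.4896, 0.287, 0.113]
tool_rot: [-0.998, -2.979, 0.001]
ft_force: [2.7, 2.6, -3.9]
grip_width: 0.301
grip_force: 50.0
time: 14.12
position: [0.4896, 0.287, 0.1123]
tool_rot: [-0.998, -2.979, 0.0]
ft_force: [2.7, 1.3, -3.2]
grip_width: 0.308
grip_force: 50.0
time: 14.38
position: [0.4897, 0.2869, 0.1114]
tool_rot: [-0.998, -2.979, 0.0]
ft_force: [2.7, 1.2, -2.1]
grip_width: 0.31
grip_force: 50.0
```

```bash
python3 -m handwheel '[[0,-0.0004,0.0007,0.001,0,0,0],[0,0,0,0,0,0,0]]'
python3 -m handwheel '[[0,0,0,0.001,0,0,0],[0,0,0,0,0,0,0]]'
python3 -m handwheel '[[0,0,0,0.001,0,0,0],[0,0,0,0,0,0,0]]'
```

```text
time: 14.62
position: [0.4902, 0.287, 0.1103]
tool_rot: [-0.998, -2.978, 0.001]
ft_force: [0.9, 1.4, -2.6]
grip_width: 0.308
grip_force: 50.0
time: 14.88
position: [0.4904, 0.287, 0.1097]
tool_rot: [-0.998, -2.979, 0.001]
ft_force: [0.8, -0.5, 0.3]
grip_width: 0.31
grip_force: 49.9
time: 15.12
position: [0.4906, 0.2871, 0.1091]
tool_rot: [0.998, 2.979, -0.0]
ft_force: [-1.8, -1.0, 4.7]
grip_width: 0.306
grip_force: 49.9
```

```bash
python3 -m handwheel '[[0,0,0,0.0008,0,0,0],[0,0,0,0,0,0,0]]'
```

```text
time: 15.38
position: [0.4908, 0.2871, 0.1087]
tool_rot: [0.998, 2.979, 0.0]
ft_force: [-1.7, -1.4, 7.8]
grip_width: 0.308
grip_force: 49.9
```

```bash
python3 -m handwheel '[[0,0,0,0.0004,0,0,0],[0,0,0,0,0,0,0],[0,0,0,0,0,0,0],[0,0,0,0,0,0,0],[0,0,0,0,0,0,0],[0,0,0,0,0,0,0],[0,0,0,0,0,0,0]]'
python3 -m handwheel '[[0,0,0,0,0,0,0]]'
```

```text
time: 16.25
position: [0.4908, 0.2871, 0.1085]
tool_rot: [0.998, 2.979, 0.0]
ft_force: [-2.3, -2.2, 7.9]
grip_width: 0.311
grip_force: 49.9
time: 16.38
position: [0.4909, 0.2871, 0.1085]
tool_rot: [0.998, 2.978, 0.0]
ft_force: [-1.8, -1.0, 8.1]
grip_width: 0.311
grip_force: 49.9
```

```bash
python3 -m handwheel '[[0,0,0,0.0005,0,0,0],[0,0,0,0,0,0,0],[0,0,0,0,0,0,0],[0,0,0,0,0,0,0],[0,0,0,0,0,0,0],[0,0,0,0,0,0,0],[0,0,0,0,0,0,0]]'
python3 -m handwheel '[[0,0,0,-0.001,0,0,0],[0,0,0,-0.001,0,0,0],[0,0,0,-0.001,0,0,0],[0,0,0,0,0,0,0],[0,0,0,0,0,0,0]]'
```

```text
time: 17.25
position: [0.491, 0.2871, 0.1084]
tool_rot: [0.998, 2.978, 0.001]
ft_force: [-2.4, -1.7, 9.2]
grip_width: 0.303
grip_force: 49.9
time: 17.88
position: [0.4905, 0.2872, 0.1096]
tool_rot: [-0.998, -2.979, 0.0]
ft_force: [-0.9, -0.5, 0.7]
grip_width: 0.308
grip_force: 49.9
```

```bash
python3 -m handwheel '[[0,0,0,-0.001,0,0,0],[0,0,0,-0.001,0,0,0],[0,0,0,0,0,0,0],[0,0,0,0,0,0,0]]'
python3 -m handwheel '[[0,0,0,-0.001,0,0,0],[0,0,0,0,0,0,0],[0,0,0,0,0,0,0]]'
python3 -m handwheel '[[0,0,0,-0.001,0,0,0],[0,0,0,0,0,0,0],[0,0,0,0,0,0,0]]'
```

```text
time: 18.38
position: [0.4904, 0.2873, 0.1116]
tool_rot: [-0.998, -2.979, 0.0]
ft_force: [0.4, -0.1, -3.4]
grip_width: 0.309
grip_force: 49.9
time: 18.75
position: [0.4906, 0.2872, 0.1129]
tool_rot: [-0.998, -2.979, -0.0]
ft_force: [0.0, -0.5, -2.7]
grip_width: 0.306
grip_force: 49.9
time: 19.12
position: [0.4906, 0.2872, 0.1139]
tool_rot: [0.998, 2.979, -0.0]
ft_force: [-0.8, -0.1, -2.6]
grip_width: 0.309
grip_force: 49.9
```

```bash
python3 -m handwheel '[[0,0,0,-0.001,0,0,0],[0,0,0,0,0,0,0],[0,0,0,0,0,0,0]]'
python3 -m handwheel '[[0,0,0,-0.001,0,0,0],[0,0,0,0,0,0,0],[0,0,0,0,0,0,0]]'
```

```text
time: 19.5
position: [0.4905, 0.2872, 0.1146]
tool_rot: [-0.998, -2.979, 0.0]
ft_force: [0.5, 0.5, -5.3]
grip_width: 0.307
grip_force: 49.9
time: 19.88
position: [0.4904, 0.2872, 0.1154]
tool_rot: [-0.998, -2.979, 0.001]
ft_force: [0.1, 0.6, -9.7]
grip_width: 0.309
grip_force: 49.9
```

```bash
python3 -m handwheel '[[0,0,0,-0.0008,0,0,0],[0,0,0,0,0,0,0],[0,0,0,0,0,0,0],[0,0,0,0,0,0,0],[0,0,0,0,0,0,0],[0,0,0,0,0,0,0],[0,0,0,0,0,0,0]]'
```

```text
time: 20.75
position: [0.4904, 0.2871, 0.1165]
tool_rot: [-0.998, -2.979, 0.001]
ft_force: [1.4, 1.4, -15.6]
grip_width: 0.313
grip_force: 50.0
```

```bash
python3 -m handwheel '[[0,0,0,0.0004,0,0,0],[0,0,0,0,0,0,0],[0,0,0,0,0,0,0],[0,0,0,0,0,0,0],[0,0,0,0,0,0,0],[0,0,0,0,0,0,0],[0,0,0,0,0,0,0]]'
python3 -m handwheel '[[0,0,0,0.001,0,0,0],[0,0,0,0.001,0,0,0],[0,0,0,0.001,0,0,0],[0,0,0,0.001,0,0,0],[0,0,0,0.001,0,0,0],[0,0,0,0.0008,0,0,0],[0,0,0,0,0,0,0],[0,0,0,0,0,0,0]]'
```

```text
time: 21.62
position: [0.4905, 0.2872, 0.1162]
tool_rot: [-0.998, -2.979, 0.0]
ft_force: [0.5, 1.2, -12.8]
grip_width: 0.312
grip_force: 49.9
time: 22.62
position: [0.4908, 0.2874, 0.1106]
tool_rot: [0.998, 2.979, 0.001]
ft_force: [0.1, -0.3, -1.7]
grip_width: 0.307
grip_force: 49.9
```

Tugged with about 10 N and it held. Now it is lowered to just above the stop, so I release and retreat.

```bash
python3 -m handwheel '[[0.055,0,0,0,0,0,0],[0.055,0,0,0,0,0,0],[0.055,0,0,0,0,0,0],[0.055,0,0,0,0,0,0],[0.055,0,0,-0.01,0,0,0],[0.055,0,0,-0.03,0,0,0],[0.055,0,0,-0.05,0,0,0],[0.055,0,0,-0.04,0,0,0],[0.055,0,0,0,0,0,0],[0.055,0,0,0,0,0,0]]'
python3 - <<'E'
from h import *
from bench import ctrl
i1,_=ctrl.get_image("side");i2,_=ctrl.get_image("scene"); a=wrist(ctrl,"w5")
c=lambda i,b:cv2.resize(i[b[1]:b[3],b[0]:b[2]],(264,400),interpolation=cv2.INTER_CUBIC)
cv2.imwrite("pics/c5.png",np.hstack([c(i1,(190,95,256,195)),c(i2,(420,140,486,240)),c(a[0],(270,110,370,260))]))
E
```

```text
time: 23.88
position: [0.4904, 0.2871, 0.2404]
tool_rot: [-0.998, -2.979, 0.0]
ft_force: [-0.1, 0.5, 0.0]
grip_width: 0.633
grip_force: 0.0
23.975 tcp [0.48987056 0.28688872 0.23919846] Tx [-7.98253715e-01  6.02320946e-01  6.95848875e-04] Ty [ 0.60231845  0.79825293 -0.00217942] Tz [-0.00186817 -0.00132061 -0.99999738] cam [0.42997114 0.33151707 0.40054555] [ 0.21691194 -0.1658076  -0.96200678] ft [ 0.34705161  0.73466321 -0.49694749]
```

View pics/c5.png

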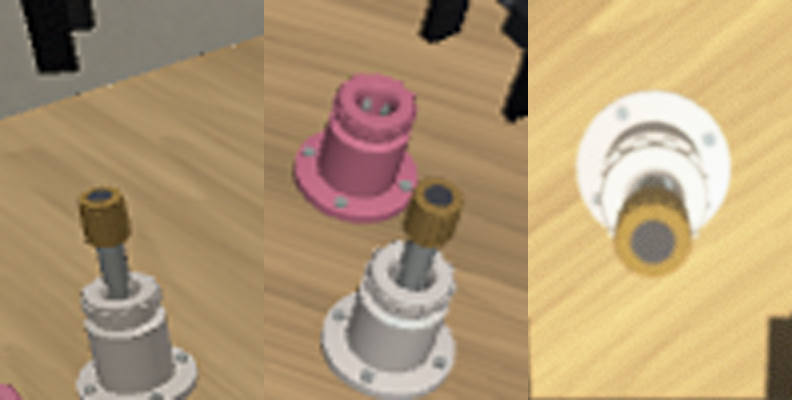

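The tube stands upright and free in the white fitting, with its head at about wrist pixel (317,200), and the gripper is clear.

```bash
python3 -c "
from bench import ctrl
print(ctrl.close_job())"
```

```text
the job is handed in; nothing more can be done
None
```

I pressed the middle-sized tube home in the white push-in fitting with about 11 N and tugged it up with about 10–13 N, and the grip held. I then let go and handed it in with the tube standing upright; no verdict came back.

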